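Put the draining beakers away nested under the sliding guard

ROBOT

A 6-joint arm with a two-finger parallel gripper is mounted at the origin on the work surface. World frame = base frame: x ahead of the robot, y to its left, z up, the work surface at z = 0. Lengths are in m, angles in rad, forces in N, time in s.
With the tool pointing down it reaches from about 0.35 to 0.775 m from the base axis. Payload 5.5 kg.
Tool frame: the origin (TCP) lies where the fingers leave the gripper's body, on its centre line; the fingertips stand env.tip_reach ahead of it and the grasp point (between the pads) lies 54 mm ahead of it (env.tip_reach is the distance from the TCP to the fingertips, in m); z points along the fingers, y is the line along which they close (so a half turn about z gives the same grasp; the last joint's range is limited). The gripper opens to 85 mm and grips with 20 to 120 N. Pads are 22 mm wide; open, the fingers measure 114 mm over their backs; the gripper's body (76 mm by 85 mm) begins 54 mm behind the grasp point. The pads swing forward as they close: fully open they stand 13 mm farther back than shut.
Start: joints at [1.045, 0.313, 0.046, 1.304, 0, 1.431], TCP at [0.216, 0.533, 0.304] pointing down, gripper open.
Joint ranges: [-2.76, 2.76], [-0.86, 1.69], [-1.03, 1.26], [-2.2, 2.34], [-1.47, 1.5], [-3.14, 3.14]. Speed limits (rad/s): [2.57, 2.57, 3.14, 3.14, 3.14, 3.14].

INTERFACE

Orientations are given as a unit quaternion [w, x, y, z].
In Python, from workcell import status, optics, hand_in, env gives the robot as it stands.
- The arm moves only by the shell command python3 -m handwheel 'ROWS' [FORCE]. ROWS is a JSON object whose one key "deltas" holds a list of rows, each a list of 5 numbers: the opening, from -1 (shut) to 1 (fully open), then the shift along the tool's x, y, z in units of 40 mm (1.0 is 40 mm), then the turn about the tool's z in units of 10 degrees (1.0 is 10 degrees). In form: {"deltas": [[jaw, x, y, z, roll], ...]}. A call has 1 to 20 rows; each row shifts and turns the commanded pose from where the row before left it, along the tool's axes as they then stand; what a row does not reach is not made up. A row lasts 1/8 s, in which the tool goes at most 62.5 mm and 10.7 degrees, less where a joint would pass 70% of its speed; a pose out of reach is approached as far as the arm can. A call is refused whole if a number of a shift passes 1 or a number of a turn 1, either way. A call with a gripper value outside its range is refused whole. The fingers move at their own pace and stop on an object; FORCE is the grip in N (left out, the last holds). Time passes only in rows, so rows that do not move let the fingers close. It gives the time, the measured TCP pose, the force, the opening and the grip force at its end, in the units of the state.
- status.get_state(): the state, without advancing time (a new reading comes with each control period).
- optics.read_camera(name): name is "side" or "top" or "wrist"; returns a dict with "frame" (400x640x3 uint8, red, green, blue), "depth" (400x640 float32, m along the optical axis (not along the pixel's ray), 0 where there is no reading), "vfov" (degrees; the focal length in pixels is half the picture's height over the tangent of half this angle, whatever the lens; pixels are square), "cx", "cy" (the principal point, pixels), "origin" and "attitude" of the camera in the world. Camera axes: x right, y down, z forward; pixel columns grow to the right and rows downward; lengths in m; the calibration is good to about 2 mm. A picture is of the moment at which its call begins.
- hand_in(): hands the job in; it is judged then, once.
The state is a dict: "clock": time; "joint_pos": joint angles; "qvel": joint speeds; "tau": joint torques, N m; "tcp_pos": TCP position; "orientation": TCP orientation; "wrist_force": force on the tool from outside, world axes, zero at the start; "ft_torque": the same for the moment, N m; "finger_gap": finger opening in m; "grip_force": force on a finger pad.
Only numpy, scipy, OpenCV 4.12 (cv2) and the standard library are available. Lean on these libraries where they do the work, as an engineer would, in place of code of your own. Each camera call takes 0.05 s, during which the arm holds its last target. There are 200 camera calls.

TASK

Slide the glassware cabinet's clear guard right open, then put the three upside-down steel beakers away in the middle of the round steel plate inside, still mouth down and one over another: the small one first, the medium one over it, the large one over both, all standing flat on the plate. Then slide the guard fully shut and let go, without knocking anything over or shifting anything else.

Things in the scene. Friction and masses are not known exactly. Their poses are not given: they have to be found in the camera images.
- cabinet: Fixed white glassware cabinet left of the beakers. Own x points roughly away from the robot, y left, z up; origin on the table under the chamber's centre. Outside 286 mm across y; x -93 to 93 mm is the chamber, x 93 to 275 mm a closed housing of the same height. Wall tops 122 mm above the table, aluminium tracks over the side walls up to 134 mm.
- chamber (a point): Centre of the floor of the cabinet's chamber, 20 mm above the table; axes as the cabinet's. Inside: x -85 to 85 mm, y -135 to 135 mm, walls 8 mm thick and 102 mm high above this floor. The only way in is from above, once the guard is slid away; fully open, the guard leaves x -85 to 77 mm clear.
- guard (a joint): Flat clear guard door on top of the chamber (185 mm along x, 270 along y, 6 thick, top face 130 mm above the table). Value in m: 0 fully shut, 0.170 fully open; it grows as the guard slides along the cabinet's +x over the housing. Starts shut to 60 mm ajar. It stays where it is left (friction about 1.5 N); stops at both ends.
- guard_handle (a point): Centre of the top of the guard's upright dark steel bar handle: 14 mm thick along the cabinet's x, 120 mm long along its y, standing 36 mm up from the guard (top 166 mm above the table). At joint value q it is at x = q - 70 mm, y = 0 in the cabinet frame.
- plate: Flat perforated round steel drying plate fixed on the chamber floor, 100 mm diameter, 4 mm thick, at the left or the right end of the chamber. Origin: centre of its underside; its top is 4 mm above, 24 mm above the table.
- small_beaker: The small one of three plain straight-sided steel beakers, standing upside down (mouth down, closed base up) on the table: 38 mm outside diameter (thin rolled rim at the mouth), 58 mm tall, inside 31 mm diameter and 54 mm deep; about 70 g. Origin: centre of its mouth, at its lower end as it stands; own z points up, to the closed base.
- medium_beaker: The medium one of three plain straight-sided steel beakers, standing upside down (mouth down, closed base up) on the table: 54 mm outside diameter (thin rolled rim at the mouth), 76 mm tall, inside 47 mm diameter and 72 mm deep; about 110 g. Origin: centre of its mouth, at its lower end as it stands; own z points up, to the closed base.
- large_beaker: The large one of three plain straight-sided steel beakers, standing upside down (mouth down, closed base up) on the table: 70 mm outside diameter (thin rolled rim at the mouth), 90 mm tall, inside 63 mm diameter and 86 mm deep; about 160 g. Origin: centre of its mouth, at its lower end as it stands; own z points up, to the closed base.
- tub: Closed white desiccant tub standing in the chamber at the other end from the plate: 57 mm diameter, 58 mm tall. Origin: centre of its underside. Not to be moved.
- jar: Small amber jar, 42 mm diameter, 85 mm tall, on the table among the beakers. Origin: centre of its underside. Not to be moved.
- bottle: White bottle with red cap, 60 mm diameter, 160 mm tall, on the table. Origin: centre of its underside. Not to be moved.
- pot: Plain solid white sample pot, 36 mm diameter, 55 mm tall, between the beakers and the cabinet. Origin: centre of its underside. Not to be moved.
- tip_box: Closed grey pipette-tip box, 85 mm (own x) x 120 mm (own y) x 55 mm tall, on the table at the right. Origin: centre of its underside. Not to be moved.
- tube_rack: White wire rack with capped tubes, 70 mm (own x) x 200 mm (own y), 110 mm tall with its tubes (treat as a solid block), behind the beakers. Origin: centre of its underside. Not to be moved.
- spatula: Spatula lying flat on the table between the robot and the beakers, about 190 mm long along its own x, under 30 mm high. Not to be moved.
There are look-alikes about, which are no part of the job. What is shaped like the small_beaker but green or red is not meant.

How it is judged:
On the way, in this order (a step that is already met when the one before it is completed fails the run):
1. the guard is slid open (at least 140 of its 170 mm) (value of joint guard above 0.14 m), for 0.2 s.
2. the small beaker stands mouth down on the plate (horizontal distance between small_beaker and plate below 0.02 m and z of small_beaker in the frame of plate between 0.001 and 0.007 m and angle between small_beaker's own z axis and vertical below 0.08 rad), for 0.2 s.
3. the medium beaker stands mouth down on the plate over the smaller ones (all of step 2 and horizontal distance between medium_beaker and plate below 0.02 m and z of medium_beaker in the frame of plate between 0.001 and 0.007 m and angle between medium_beaker's own z axis and vertical below 0.08 rad), for 0.2 s.
4. the large beaker stands mouth down on the plate over the smaller ones (all of step 3 and horizontal distance between large_beaker and plate below 0.02 m and z of large_beaker in the frame of plate between 0.001 and 0.007 m and angle between large_beaker's own z axis and vertical below 0.08 rad), for 0.2 s.
At the end, for the whole second after the job is handed in: All three beakers stand mouth down, nested one over another on the plate: each at rest, centred within 20 mm of the plate's centre, upright within 0.08 rad, mouth on the plate's top face within 3 mm; the guard is shut to within 6 mm (all of step 4 and linear speed of each of small_beaker, medium_beaker, large_beaker below 0.02 m/s and value of joint guard below 0.006 m); the robot touches nothing.
It fails at once if a bystander (tub, jar, bottle, pot, tip box, tube rack, spatula) is shifted by more than 30 mm (distance of any of tub, jar, bottle, pot, tip_box, tube_rack, spatula from where it was at the start of the episode above 0.03 m).
It fails at once if a bystander is knocked over (angle between any of tub, jar, bottle, pot, tip_box, tube_rack's own z axis and vertical above 0.5 rad).
It fails at once if a beaker is tipped over (angle between any of small_beaker, medium_beaker, large_beaker's own z axis and vertical above 0.8 rad).
It also fails if it takes over 72 s, if anything falls off the work surface, if the arm or the gripper's body presses on something with over 40 N, if the wrist force passes 120 N, or if a joint passes its speed limit or range.

## Working session

There is one attempt and no reset: what is moved stays moved. The work goes in short steps, Python scripts to look and compute and a shell command to move; the robot and the scene stay as the last step left them, time stands still between calls to the robot, and variables do not carry over. Pictures are saved under pics/ and viewed, at most 10 in all, crops included, and the job is handed in when it is done.

```bash
mkdir -p pics; ls
cat > h.py <<'E'
import numpy as np, cv2
from scipy.spatial.transform import Rotation as R
from workcell import status, optics, hand_in, env
def q2R(q): return R.from_quat([q[1],q[2],q[3],q[0]]).as_matrix()
def cam(n):
    c=optics.read_camera(n); np.savez(''+n+'.npz',**c); return c
def ld(n): return dict(np.load(''+n+'.npz'))
def cloud(c):
    h,w=c['depth'].shape; f=h/2/np.tan(np.radians(c['vfov'])/2)
    u,v=np.meshgrid(np.arange(w),np.arange(h)); d=c['depth']
    p=np.stack([(u-c['cx'])/f*d,(v-c['cy'])/f*d,d],-1)
    A=c['attitude']; A=q2R(A) if np.size(A)==4 else np.array(A).reshape(3,3)
    P=p@A.T+c['origin']; P[d==0]=np.nan; return P
E
python3 - <<'E'
from h import *
s=status.get_state(); print(s, env.tip_reach)
for n in('top','side'):
    c=cam(n); cv2.imwrite(f'pics/{n}0.png',c['frame'][...,::-1]); print(n,c['vfov'],c['cx'],c['cy'],c['origin'],c['attitude'])
E
```

```text
pics
{'clock': 0.0, 'joint_pos': array([ 1.04540083e+00,  3.13996973e-01,  4.49546977e-02,  1.30357201e+00,
       -4.28649309e-06,  1.43119599e+00]), 'qvel': array([ 1.13579617e-03,  8.68633127e-05,  8.78026171e-04, -1.59344013e-04,
       -2.30584333e-04, -9.84690938e-05]), 'tau': array([-9.10788840e-04, -4.80628467e+01,  2.98533136e+01,  1.92803540e-02,
       -1.92698412e-04, -8.18540968e-06]), 'tcp_pos': array([0.21618765, 0.53240103, 0.30300076]), 'orientation': array([-2.94669340e-04,  1.91703453e-01,  9.81452475e-01, -8.59893106e-04]), 'wrist_force': array([ 0.14751533, -0.63608786, -0.22150807]), 'ft_torque': array([0.03607122, 0.00617886, 0.0202408 ]), 'grip_force': 0.0, 'finger_gap': 0.08534895975961784} 0.0726
top 57.33321291437816 320.145840058257 210.35864518448022 [ 0.46742033 -0.12411242  1.09881134] [ 0.03875658 -0.70442266  0.70820763 -0.02699255]
side 52.30288337071606 319.59817257156476 206.04817189931424 [-0.00319523 -0.6887424   0.9145659 ] [-0.35851009  0.86277602 -0.33069473  0.13315047]
```

View pics/top0.png

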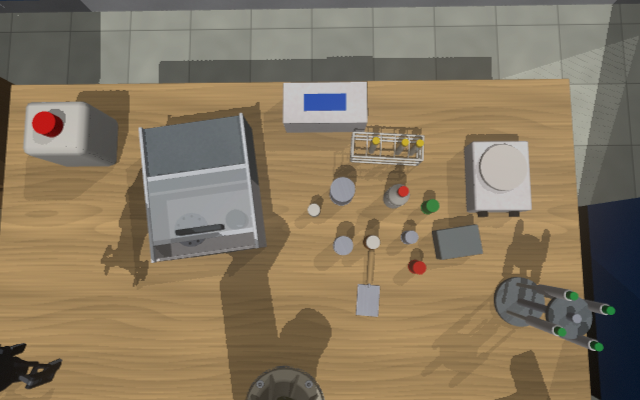

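View pics/side0.png

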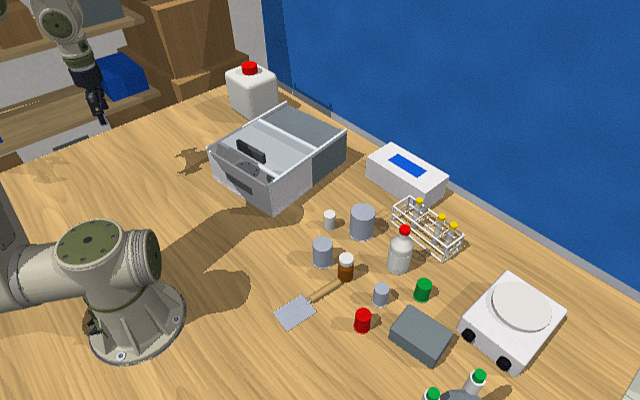

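The top view shows the large beaker at (342,191), the medium at (344,245) and the small at (410,237). The jar is at (372,243), the pot at (314,210) and the bottle at (398,195). The green look-alike is at (431,207) and the red one at (418,268). In the cabinet, the plate is on the left (~190,230), the tub on the right (~237,220), and the handle at (200,229). Only the grey cup at (410,237) fits the small beaker. I'll confirm that in a crop and measure.

Run:
```python
from h import *
c=ld('top');P=cloud(c)
def fit(px,n,z0,r=None,w=30,cc=c,PP=P):
    u,v=px; m=np.zeros(PP.shape[:2],bool); m[max(0,v-w):v+w,u-w:u+w]=1
    d=np.linalg.norm(PP[...,:2]-PP[v,u,:2],axis=-1)
    k=m&(abs(PP[...,2]-z0)<.006)&(d<(r or .05)*1.9)
    q=PP[k]
    if len(q)<5: print(n,'few',PP[v,u]);return
    (x,y),rad=cv2.minEnclosingCircle(q[:,:2].astype(np.float32)*1000)
    print(n,'n',len(q),'z',q[:,2].mean().round(4),'mean',q[:,:2].mean(0).round(4),'mec',round(x/1000,4),round(y/1000,4),'r',round(rad,1))
for px,n,z,r in [((342,189),'large',.09,.035),((343,243),'med',.076,.027),((410,236),'small',.058,.019),((372,241),'jar',.085,.021),((314,209),'pot',.055,.018),((403,191),'bottle',.16,.015),((458,240),'tip',.055,.08),((418,266),'red',.058,.019),((431,206),'green',.058,.019),((200,229),'handle',.166,.07),((237,218),'tub',.078,.03)]: fit(px,n,z,r)
# tip box / rack extents
for n,(a,b,cc,d),z in [('tip',(430,490,220,262),(.04,.07)),('rack',(345,430,125,170),(.05,.14)),('spat',(350,385,250,320),(.004,.04))]:
    q=P[cc:d,a:b].reshape(-1,3); q=q[(q[:,2]>z[0])&(q[:,2]<z[1])]
    print(n,cv2.minAreaRect(q[:,:2].astype(np.float32)*1000))
# cabinet top tracks/walls
q=P[100:270,130:280].reshape(-1,3); q=q[(q[:,2]>.112)&(q[:,2]<.14)]
print('cab',cv2.minAreaRect(q[:,:2].astype(np.float32)*1000),len(q))
q=P[205:255,165:235].reshape(-1,3); q=q[(q[:,2]>.155)&(q[:,2]<.175)]
print('handle',cv2.minAreaRect(q[:,:2].astype(np.float32)*1000),len(q))
a=cv2.resize(c['frame'][165:295,290:450],None,fx=4.5,fy=4.5,interpolation=cv2.INTER_CUBIC)
cv2.imwrite('pics/crop1.png',a[...,::-1])
a=cv2.resize(c['frame'][105:275,125:285],None,fx=3.5,fy=3.5,interpolation=cv2.INTER_CUBIC)
cv2.imwrite('pics/crop2.png',a[...,::-1])
```

```text
large n 487 z 0.0899 mean [ 0.6206 -0.1701] mec 0.6212 -0.17 r 35.0
med n 290 z 0.0757 mean [ 0.4652 -0.1716] mec 0.4655 -0.1718 r 26.7
small n 142 z 0.0579 mean [ 0.4881 -0.3646] mec 0.489 -0.3649 r 18.9
jar n 147 z 0.0847 mean [ 0.4738 -0.2525] mec 0.474 -0.2527 r 18.9
pot n 118 z 0.0549 mean [ 0.5677 -0.0883] mec 0.5681 -0.0886 r 17.3
bottle n 92 z 0.1597 mean [ 0.6042 -0.3234] mec 0.6049 -0.3243 r 14.0
tip n 1314 z 0.0548 mean [ 0.476 -0.5  ] mec 0.5113 -0.4973 r 97.9
red n 149 z 0.0579 mean [ 0.4024 -0.3844] mec 0.4021 -0.3844 r 19.0
green few [nan nan nan]
handle n 254 z 0.1652 mean [0.5079 0.2032] mec 0.5084 0.2035 r 58.4
tub n 14 z 0.0789 mean [0.5474 0.066 ] mec 0.5449 0.0655 r 28.1
tip ((473.756591796875, -499.89630126953125), (84.8582534790039, 119.92678833007812), 8.282975196838379)
rack ((759.5648803710938, -291.756591796875), (229.45803833007812, 97.58982849121094), 86.21939086914062)
spat ((350.2818298339844, -243.10617065429688), (100.17642211914062, 200.74652099609375), 89.31256103515625)
cab ((624.6193237304688, 221.5135498046875), (370.2716369628906, 289.01312255859375), 7.758688926696777) 12805
handle ((508.0188903808594, 203.65866088867188), (14.240545272827148, 117.14872741699219), 7.7014570236206055) 265
```

View pics/crop1.png

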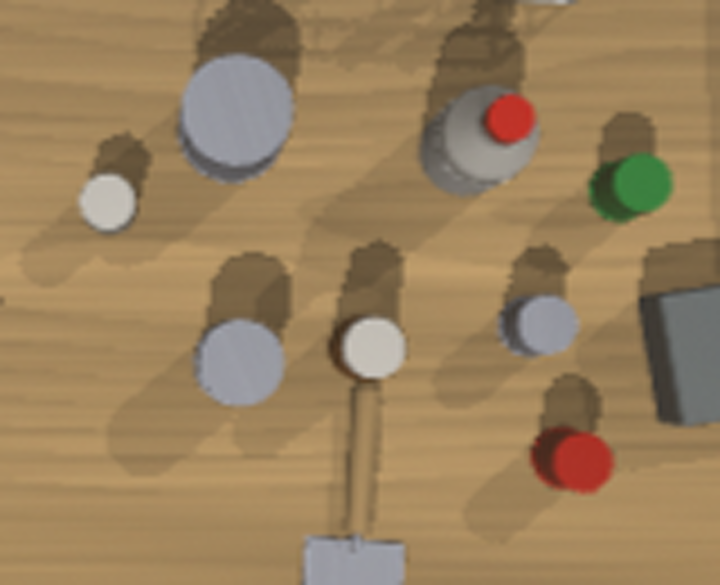

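View pics/crop2.png

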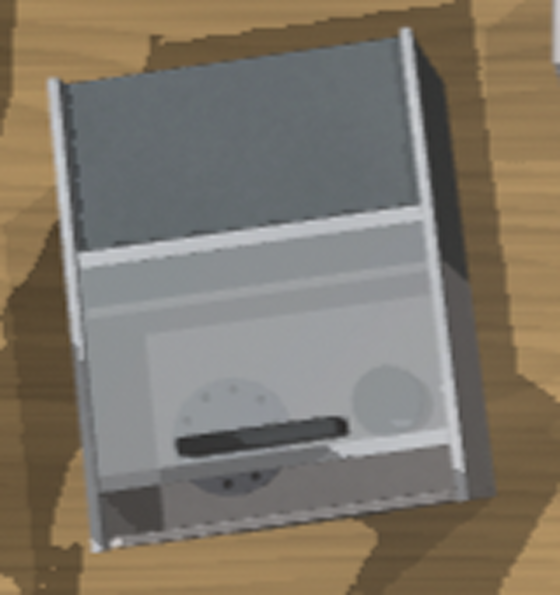

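The enlarged crop confirms it: the plain grey cup at crop (540,325) is the small beaker, and the coloured ones are decoys. The plate is on the left, the tub on the right, and the guard is about 43 mm ajar. Cabinet yaw is +7.75°. After a +60° roll, tool x is cabinet y and tool y is cabinet x.

```bash
python3 -m handwheel '{"deltas": [[1,0,0,0,1],[1,0,0,0,1],[1,0,0,0,1],[1,0,0,0,1],[1,0,0,0,1],[1,0,0,0,1],[1,-0.91,0.61,0,0],[1,-0.91,0.61,0,0],[1,-0.91,0.61,0,0],[1,-0.91,0.61,0,0],[1,-0.91,0.61,0,0],[1,-0.91,0.61,0,0],[1,-0.91,0.61,0,0],[1,-0.91,0.61,0,0],[1,-0.91,0.61,0,0],[1,-0.91,0.61,0,0],[1,0,0,0,0],[1,0,0,0,0]]}' 40
cat >> h.py <<'E'
def go(x,y,z,yaw=7.75):
    s=status.get_state(); M=q2R(s['orientation']); d=M.T@(np.array([x,y,z])-s['tcp_pos'])
    a=np.degrees(np.arctan2(M[1,1],M[0,1])); print('tcp',s['tcp_pos'].round(4),'yaw',a.round(2),'tilt',np.degrees(np.arccos(-M[2,2])).round(2),'units xyz',(d/.04).round(3),'roll',round((a-yaw)/10,3),'t',s['clock'],'gap',round(s['finger_gap'],4),'F',s['wrist_force'].round(1),'q6',s['joint_pos'][5].round(2))
E
python3 -c "
from h import *
go(.508,.2037,.209)"
```

```text
clock: 2.35
tcp_pos: [0.5077, 0.2057, 0.3034]
orientation: [-0.001, 0.657, 0.754, -0.0]
wrist_force: [0.5, -0.2, -0.5]
finger_gap: 0.0854
grip_force: 0.0
tcp [0.5077 0.2057 0.3034] yaw 7.87 tilt 0.08 units xyz [-0.052  0.005  2.361] roll 0.012 t 2.35 gap 0.0854 F [ 0.5 -0.2 -0.5] q6 1.67
```

```bash
python3 -m handwheel '{"deltas": [[1,-0.05,0,0.8,0],[1,0,0,0.8,0],[1,0,0,0.7,0],[1,0,0,0,0],[-1,0,0,0,0],[-1,0,0,0,0],[-1,0,0,0,0],[-1,0,0,0,0],[-1,0,0,0,0],[-1,0,0.3,0,0],[-1,0,0.5,0,0],[-1,0,0.5,0,0],[-1,0,0.5,0,0],[-1,0,0.5,0,0],[-1,0,0.5,0,0],[-1,0,0.3,0,0],[-1,0,0,0,0],[-1,0,0,0,0]]}' 40
python3 -c "
from h import *
go(.633,.2227,.209)"
```

```text
clock: 4.6
tcp_pos: [0.6326, 0.2207, 0.2127]
orientation: [0.001, 0.657, 0.754, 0.001]
wrist_force: [1.5, -0.2, 4.5]
finger_gap: 0.0131
grip_force: 42.2
tcp [0.6326 0.2207 0.2127] yaw 7.86 tilt 0.16 units xyz [0.049 0.017 0.091] roll 0.011 t 4.6 gap 0.0131 F [ 1.5 -0.2  4.5] q6 1.65
```

```bash
python3 -m handwheel '{"deltas": [[1,0,0,0,0],[1,0,0,0,0],[1,0,0,-0.7,0],[1,0,0,-0.8,0],[1,0,0,-0.7,0]]}'
python3 -m handwheel '{"deltas": [[1,-0.88,-0.35,0,0],[1,-0.88,-0.35,0,0],[1,-0.88,-0.35,0,0],[1,-0.88,-0.35,0,0],[1,-0.88,-0.35,0,0],[1,-0.88,-0.35,0,0],[1,-0.88,-0.35,0,0],[1,-0.88,-0.35,0,0],[1,-0.88,-0.35,0,0],[1,-0.88,-0.35,0,0],[1,-0.88,-0.35,0,0],[1,-0.88,-0.35,0,0],[1,-0.88,-0.35,0,0],[1,-0.88,-0.35,0,0],[1,-0.88,-0.35,0,0],[1,-0.88,-0.35,0,0],[1,0,0,0,0],[1,0,0,0,0]]}'
python3 - <<'E'
from h import *
go(.4888,-.3648,.095)
c=cam('top');cv2.imwrite('pics/top1.png',cv2.resize(c['frame'][105:275,125:285],None,fx=3.5,fy=3.5,interpolation=cv2.INTER_CUBIC)[...,::-1])
P=cloud(c)
q=P[150:260,140:265].reshape(-1,3)
k=(q[:,2]>.157)&(q[:,2]<.175); print('handle',cv2.minAreaRect(q[k][:,:2].astype(np.float32)*1000),k.sum())
k=(q[:,2]>.076)&(q[:,2]<.082); (x,y),r=cv2.minEnclosingCircle(q[k][:,:2].astype(np.float32)*1000);print('tub',x,y,r)
s=cloud(cam('side')); 
# plate: z .022-.027 inside chamber
k=(q[:,2]>.0222)&(q[:,2]<.0265)&(q[:,1]>.19); print(k.sum())
print(cv2.minEnclosingCircle(q[k][:,:2].astype(np.float32)*1000), q[k].mean(0))
f=q[(q[:,2]>.015)&(q[:,2]<.03)]; print(np.histogram(f[:,2],bins=15))
E
```

```text
clock: 5.22
tcp_pos: [0.6309, 0.2209, 0.3005]
orientation: [-0.0, 0.657, 0.754, -0.0]
wrist_force: [1.1, 0.1, 0.2]
finger_gap: 0.0851
grip_force: 0.0
clock: 7.48
tcp_pos: [0.4865, -0.3674, 0.2994]
orientation: [-0.001, 0.657, 0.754, 0.0]
wrist_force: [0.0, -0.1, -1.0]
finger_gap: 0.0854
grip_force: 0.0
tcp [ 0.4865 -0.3674  0.2994] yaw 7.88 tilt 0.08 units xyz [0.049 0.069 5.11 ] roll 0.013 t 7.475 gap 0.0854 F [ 0.  -0.1 -1. ] q6 0.65
handle ((634.1390991210938, 220.76736450195312), (14.870931625366211, 118.94097137451172), 7.782679557800293) 263
tub 585.59375 211.77455139160156 192.78662109375
893
((529.088623046875, 268.2597351074219), 112.8425521850586) [0.5216625  0.27297733 0.0239197 ]
(array([ 78, 192, 343, 550, 723, 694, 567, 458, 323, 218, 147,  94,  54,
        44,  24]), array([0.01500206, 0.01600088, 0.01699969, 0.0179985 , 0.01899732,
       0.01999613, 0.02099494, 0.02199375, 0.02299257, 0.02399138,
       0.02499019, 0.025989  , 0.02698782, 0.02798663, 0.02898544,
       0.02998426]))
```

View pics/top1.png

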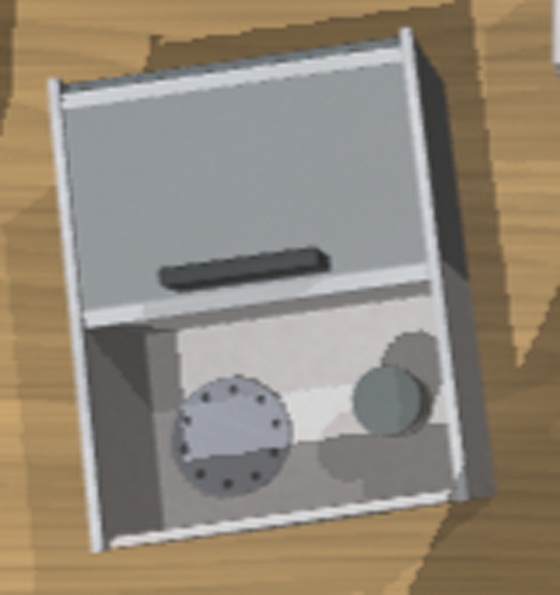

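The guard is open. The plate's disc spans crop columns 175–293 and rows 376–498, so its centre is at crop (233.5,437). I'll back-project that at z = 0.024 and check it against the 100 mm diameter.

Run:
```python
from h import *
c=ld('top');A=q2R(c['attitude']);f=200/np.tan(np.radians(c['vfov'])/2)
def bp(u,v,z):
    r=A@np.array([(u-c['cx'])/f,(v-c['cy'])/f,1]);return c['origin']+r*(z-c['origin'][2])/r[2]
g=lambda a,b:bp(125+(a+.5)/3.5-.5,105+(b+.5)/3.5-.5,.024).round(4)
for p in [(233.5,437),(175,437),(293,437),(233,376),(233,498)]: print(p,g(*p))
pc=g(233.5,437); o=np.array([.5344,.2092]); d=pc[:2]-o; C,S=np.cos(np.radians(7.75)),np.sin(np.radians(7.75)); print('cab',d[0]*C+d[1]*S,-d[0]*S+d[1]*C)
```

```text
(233.5, 437) [0.5133 0.2744 0.024 ]
(175, 437) [0.5135 0.3241 0.024 ]
(293, 437) [0.513  0.2239 0.024 ]
(233, 376) [0.565  0.2763 0.024 ]
(233, 498) [0.462  0.2733 0.024 ]
cab -0.012114989781016487 0.06744981113840026
```

```bash
python3 -m handwheel '{"deltas": [[1,0.05,0.07,0,0],[1,0,0,0.7,0],[1,0,0,0.7,0],[1,0,0,0.7,0],[1,0,0,0.7,0],[1,0,0,0.7,0],[1,0,0,0.7,0],[1,0,0,0.5,0],[1,0,0,0.4,0],[1,0,0,0,0],[-1,0,0,0,0],[-1,0,0,0,0],[-1,0,0,0,0],[-1,0,0,0,0],[-1,0,0,0,0],[-1,0,0,0,0]]}' 30
python3 -c "
from h import *
go(.4888,-.3648,.28)"
```

```text
clock: 9.57
tcp_pos: [0.4893, -0.3659, 0.0967]
orientation: [0.001, 0.657, 0.754, -0.0]
wrist_force: [-3.0, -0.0, 6.3]
finger_gap: 0.0367
grip_force: 29.9
tcp [ 0.4893 -0.3659  0.0967] yaw 7.88 tilt 0.07 units xyz [ 0.024 -0.006 -4.581] roll 0.013 t 9.575 gap 0.0367 F [-3.  -0.   6.3] q6 0.66
```

Two checks pass: the plate diameter reads 100 mm and it sits inside the chamber. The small beaker is gripped (gap 37 mm). Next: lift and carry.

```bash
python3 -m handwheel '{"deltas": [[-1,0,0,-0.4,0],[-1,0,0,-0.7,0],[-1,0,0,-0.7,0],[-1,0,0,-0.7,0],[-1,0,0,-0.7,0],[-1,0,0,-0.7,0],[-1,0,0,-0.7,0]]}'
python3 -m handwheel '{"deltas": [[-1,0.5,0.15,0,0],[-1,0.9,0.15,0,0],[-1,0.9,0.15,0,0],[-1,0.9,0.15,0,0],[-1,0.9,0.15,0,0],[-1,0.9,0.15,0,0],[-1,0.9,0.15,0,0],[-1,0.9,0.15,0,0],[-1,0.9,0.15,0,0],[-1,0.9,0.15,0,0],[-1,0.9,0.15,0,0],[-1,0.9,0.15,0,0],[-1,0.9,0.15,0,0],[-1,0.9,0.15,0,0],[-1,0.9,0.15,0,0],[-1,0.9,0.15,0,0],[-1,0.9,0.15,0,0],[-1,0.85,0.25,0,0],[-1,0,0,0,0],[-1,0,0,0,0]]}'
python3 -c "
from h import *
go(.5138,.2735,.1215)"
```

```text
clock: 10.45
tcp_pos: [0.4891, -0.3652, 0.2815]
orientation: [0.0, 0.657, 0.754, 0.0]
wrist_force: [-0.4, 0.3, -2.1]
finger_gap: 0.0363
grip_force: 30.2
clock: 12.95
tcp_pos: [0.5122, 0.274, 0.2789]
orientation: [-0.001, 0.656, 0.754, -0.001]
wrist_force: [0.9, -0.7, -1.1]
finger_gap: 0.0362
grip_force: 30.3
tcp [0.5122 0.274  0.2789] yaw 7.95 tilt 0.13 units xyz [-0.017  0.045  3.935] roll 0.02 t 12.95 gap 0.0362 F [ 0.9 -0.7 -1.1] q6 1.79
```

```bash
python3 -m handwheel '{"deltas": [[-1,0,0.04,0.6,0],[-1,0,0,0.7,0],[-1,0,0,0.7,0],[-1,0,0,0.7,0],[-1,0,0,0.6,0],[-1,0,0,0.4,0],[-1,0,0,0.15,0],[-1,0,0,0,0],[-1,0,0,0,0]]}'
python3 -c "
from h import *
go(.5138,.2735,.1215)"
```

```text
clock: 14.08
tcp_pos: [0.5158, 0.2744, 0.1269]
orientation: [0.0, 0.657, 0.754, 0.001]
wrist_force: [0.3, -1.1, -1.6]
finger_gap: 0.0363
grip_force: 30.3
tcp [0.5158 0.2744 0.1269] yaw 7.89 tilt 0.1 units xyz [-0.014 -0.052  0.135] roll 0.014 t 14.075 gap 0.0363 F [ 0.3 -1.1 -1.6] q6 1.78
```

```bash
python3 -m handwheel '{"deltas": [[-1,-0.02,-0.05,0.08,0],[-1,0,0,0.08,0],[-1,0,0,0.03,0],[-1,0,0,0,0]]}'
python3 -c "
from h import *
go(.5138,.2735,.1205)"
```

```text
clock: 14.58
tcp_pos: [0.5132, 0.2733, 0.1206]
orientation: [0.0, 0.657, 0.754, 0.001]
wrist_force: [-5.9, -2.1, 14.4]
finger_gap: 0.0368
grip_force: 30.7
tcp [0.5132 0.2733 0.1206] yaw 7.92 tilt 0.08 units xyz [0.004 0.016 0.001] roll 0.017 t 14.575 gap 0.0368 F [-5.9 -2.1 14.4] q6 1.78
```

```bash
python3 -m handwheel '{"deltas": [[1,0,0,0,0],[1,0,0,0,0],[1,0,0,0,0],[1,0,0,-0.4,0],[1,0,0,-0.7,0],[1,0,0,-0.7,0],[1,0,0,-0.7,0],[1,0,0,-0.7,0],[1,0,0,-0.7,0],[1,0,0,-0.6,0]]}'
python3 -m handwheel '{"deltas": [[1,-0.83,-0.21,0,0],[1,-0.83,-0.21,0,0],[1,-0.83,-0.21,0,0],[1,-0.83,-0.21,0,0],[1,-0.83,-0.21,0,0],[1,-0.83,-0.21,0,0],[1,-0.83,-0.21,0,0],[1,-0.83,-0.21,0,0],[1,-0.83,-0.21,0,0],[1,-0.83,-0.21,0,0],[1,-0.83,-0.21,0,0],[1,-0.83,-0.21,0,0],[1,-0.83,-0.21,0,0],[1,0,0,0,0],[1,0,0,0,0]]}'
cat >> h.py <<'E'
def top(P,u0,u1,v0,v1,z,n):
    q=P[v0:v1,u0:u1].reshape(-1,3); q=q[abs(q[:,2]-z)<.006]
    (x,y),r=cv2.minEnclosingCircle(q[:,:2].astype(np.float32)*1000); print(n,len(q),q.mean(0).round(4),'mec',round(x,1),round(y,1),'r',round(r,1))
E
python3 - <<'E'
from h import *
go(.4653,-.1717,.112)
P=cloud(cam('top')); top(P,178,208,212,245,.082,'small')
E
```

```text
clock: 15.82
tcp_pos: [0.5133, 0.2731, 0.2992]
orientation: [-0.0, 0.657, 0.754, 0.0]
wrist_force: [0.5, -1.1, -0.0]
finger_gap: 0.0855
grip_force: 0.0
clock: 17.7
tcp_pos: [0.4642, -0.1692, 0.2981]
orientation: [-0.0, 0.657, 0.754, 0.0]
wrist_force: [0.3, 0.6, 0.3]
finger_gap: 0.0854
grip_force: 0.0
tcp [ 0.4642 -0.1692  0.2981] yaw 7.87 tilt 0.06 units xyz [-0.071  0.02   4.651] roll 0.012 t 17.7 gap 0.0854 F [0.3 0.6 0.3] q6 0.92
small 149 [0.5141 0.2726 0.0815] mec 514.2 274.1 r 19.3
```

Small beaker stands on target at (0.514, 0.273), top at z 0.082. Now the medium.

```bash
python3 -m handwheel '{"deltas": [[1,-0.07,0.02,0.5,0],[1,0,0,0.7,0],[1,0,0,0.7,0],[1,0,0,0.7,0],[1,0,0,0.7,0],[1,0,0,0.6,0],[1,0,0,0.5,0],[1,0,0,0.25,0],[1,0,0,0,0],[-1,0,0,0,0],[-1,0,0,0,0],[-1,0,0,0,0],[-1,0,0,0,0],[-1,0,0,0,0],[-1,0,0,0,0]]}' 30
python3 -c "
from h import *
go(.4653,-.1717,.29)"
```

```text
clock: 19.62
tcp_pos: [0.4659, -0.1724, 0.1132]
orientation: [0.001, 0.657, 0.754, 0.0]
wrist_force: [-2.0, 0.5, 6.5]
finger_gap: 0.0529
grip_force: 31.0
tcp [ 0.4659 -0.1724  0.1132] yaw 7.88 tilt 0.08 units xyz [ 0.016 -0.007 -4.419] roll 0.013 t 19.625 gap 0.0529 F [-2.   0.5  6.5] q6 0.92
```

```bash
python3 -m handwheel '{"deltas": [[-1,0,0,-0.4,0],[-1,0,0,-0.7,0],[-1,0,0,-0.7,0],[-1,0,0,-0.7,0],[-1,0,0,-0.7,0],[-1,0,0,-0.7,0],[-1,0,0,-0.5,0]]}'
python3 -m handwheel '{"deltas": [[-1,0.5,0.2,0,0],[-1,0.86,0.21,0,0],[-1,0.86,0.21,0,0],[-1,0.86,0.21,0,0],[-1,0.86,0.21,0,0],[-1,0.86,0.21,0,0],[-1,0.86,0.21,0,0],[-1,0.86,0.21,0,0],[-1,0.86,0.21,0,0],[-1,0.86,0.21,0,0],[-1,0.86,0.21,0,0],[-1,0.86,0.21,0,0],[-1,0.86,0.21,0,0],[-1,0,0,0,0],[-1,0,0,0,0]]}'
python3 -c "
from h import *
go(.5142,.2728,.1372)"
```

```text
clock: 20.5
tcp_pos: [0.4658, -0.1722, 0.2897]
orientation: [0.001, 0.657, 0.754, 0.0]
wrist_force: [-0.4, 0.0, -1.4]
finger_gap: 0.053
grip_force: 31.8
clock: 22.38
tcp_pos: [0.5136, 0.2713, 0.288]
orientation: [-0.0, 0.657, 0.754, -0.0]
wrist_force: [0.4, -0.4, -0.9]
finger_gap: 0.0526
grip_force: 31.8
tcp [0.5136 0.2713 0.288 ] yaw 7.91 tilt 0.04 units xyz [0.038 0.022 3.771] roll 0.016 t 22.375 gap 0.0526 F [ 0.4 -0.4 -0.9] q6 1.78
```

```bash
python3 -m handwheel '{"deltas": [[-1,0.03,0.02,0.5,0],[-1,0,0,0.6,0],[-1,0,0,0.6,0],[-1,0,0,0.3,0],[-1,0,0,0,0],[-1,0,0,0,0]]}'
python3 -c "
from h import *
go(.5142,.2728,.1372)"
```

```text
clock: 23.12
tcp_pos: [0.5151, 0.2727, 0.2094]
orientation: [0.0, 0.657, 0.754, 0.001]
wrist_force: [-0.0, 0.2, -0.4]
finger_gap: 0.0528
grip_force: 31.8
tcp [0.5151 0.2727 0.2094] yaw 7.87 tilt 0.1 units xyz [ 0.005 -0.025  1.805] roll 0.012 t 23.125 gap 0.0528 F [-0.   0.2 -0.4] q6 1.78
```

```bash
python3 -m handwheel '{"deltas": [[-1,0,-0.02,0.4,0],[-1,0,0,0.5,0],[-1,0,0,0.5,0],[-1,0,0,0.25,0],[-1,0,0,0.1,0],[-1,0,0,0,0],[-1,0,0,0,0]]}'
python3 -c "
from h import *
go(.5142,.2728,.1367)"
```

```text
clock: 24.0
tcp_pos: [0.5142, 0.273, 0.1391]
orientation: [0.0, 0.657, 0.754, 0.001]
wrist_force: [-0.3, -0.2, -1.1]
finger_gap: 0.0529
grip_force: 31.8
tcp [0.5142 0.273  0.1391] yaw 7.9 tilt 0.09 units xyz [-0.004 -0.001  0.059] roll 0.015 t 24.0 gap 0.0529 F [-0.3 -0.2 -1.1] q6 1.78
```

```bash
python3 -m handwheel '{"deltas": [[-1,0,0,0.08,0],[-1,0,0,0,0],[1,0,0,0,0],[1,0,0,0,0],[1,0,0,0,0],[1,0,0,-0.4,0],[1,0,0,-0.7,0],[1,0,0,-0.7,0],[1,0,0,-0.7,0],[1,0,0,-0.7,0],[1,0,0,-0.7,0],[1,0,0,-0.3,0]]}'
python3 -m handwheel '{"deltas": [[1,-0.81,0.08,0,0],[1,-0.81,0.08,0,0],[1,-0.81,0.08,0,0],[1,-0.81,0.08,0,0],[1,-0.81,0.08,0,0],[1,-0.81,0.08,0,0],[1,-0.81,0.08,0,0],[1,-0.81,0.08,0,0],[1,-0.81,0.08,0,0],[1,-0.81,0.08,0,0],[1,-0.81,0.08,0,0],[1,-0.81,0.08,0,0],[1,-0.81,0.08,0,0],[1,-0.81,0.08,0,0],[1,0,0,0,0],[1,0,0,0,0]]}'
python3 - <<'E'
from h import *
go(.621,-.170,.125)
P=cloud(cam('top')); top(P,172,212,205,250,.1,'med');
E
```

```text
clock: 25.5
tcp_pos: [0.5143, 0.273, 0.3059]
orientation: [0.001, 0.657, 0.754, 0.002]
wrist_force: [0.1, 0.1, 0.1]
finger_gap: 0.0856
grip_force: 0.0
clock: 27.5
tcp_pos: [0.6201, -0.1701, 0.3027]
orientation: [-0.001, 0.657, 0.754, 0.0]
wrist_force: [0.0, 0.5, 1.0]
finger_gap: 0.0859
grip_force: 0.0
tcp [ 0.6201 -0.1701  0.3027] yaw 7.88 tilt 0.08 units xyz [-0.006  0.027  4.441] roll 0.013 t 27.5 gap 0.0859 F [0.  0.5 1. ] q6 1.04
med 306 [0.5154 0.2731 0.0994] mec 515.8 273.4 r 27.4
```

Medium stands at (0.515, 0.273), top at z 0.0995, so it's seated. Now the large one.

```bash
python3 -m handwheel '{"deltas": [[1,0,0.02,0.5,0],[1,0,0,0.7,0],[1,0,0,0.7,0],[1,0,0,0.6,0],[1,0,0,0,0],[1,0,0,0.5,0],[1,0,0,0.5,0],[1,0,0,0.5,0],[1,0,0,0.35,0],[1,0,0,0,0],[-1,0,0,0,0],[-1,0,0,0,0],[-1,0,0,0,0],[-1,0,0,0,0],[-1,0,0,0,0]]}' 30
python3 -c "
from h import *
go(.621,-.17,.31)"
```

```text
clock: 29.42
tcp_pos: [0.6217, -0.1706, 0.1306]
orientation: [0.001, 0.657, 0.754, 0.0]
wrist_force: [-1.2, 0.2, 5.9]
finger_gap: 0.0698
grip_force: 35.1
tcp [ 0.6217 -0.1706  0.1306] yaw 7.89 tilt 0.12 units xyz [ 0.012 -0.007 -4.485] roll 0.014 t 29.425 gap 0.0698 F [-1.2  0.2  5.9] q6 1.04
```

```bash
python3 -m handwheel '{"deltas": [[-1,0,0,-0.4,0],[-1,0,0,-0.7,0],[-1,0,0,-0.7,0],[-1,0,0,-0.7,0],[-1,0,0,-0.7,0],[-1,0,0,-0.7,0],[-1,0,0,-0.5,0]]}'
python3 -m handwheel '{"deltas": [[-1,0.5,-0.08,0,0],[-1,0.83,-0.08,0,0],[-1,0.83,-0.08,0,0],[-1,0.83,-0.08,0,0],[-1,0.83,-0.08,0,0],[-1,0.83,-0.08,0,0],[-1,0.83,-0.08,0,0],[-1,0.83,-0.08,0,0],[-1,0.83,-0.08,0,0],[-1,0.83,-0.08,0,0],[-1,0.83,-0.08,0,0],[-1,0.83,-0.08,0,0],[-1,0.83,-0.08,0,0],[-1,0.83,-0.08,0,0],[-1,0,0,0,0],[-1,0,0,0,0]]}'
python3 -c "
from h import *
go(.5155,.2727,.1546)"
```

```text
clock: 30.3
tcp_pos: [0.6214, -0.1703, 0.3074]
orientation: [0.001, 0.657, 0.754, 0.0]
wrist_force: [-0.4, 0.2, -2.0]
finger_gap: 0.0701
grip_force: 35.2
clock: 32.3
tcp_pos: [0.5139, 0.271, 0.3045]
orientation: [-0.0, 0.656, 0.754, -0.001]
wrist_force: [0.3, 0.2, -1.8]
finger_gap: 0.0697
grip_force: 35.2
tcp [0.5139 0.271  0.3045] yaw 7.95 tilt 0.08 units xyz [0.039 0.051 3.748] roll 0.02 t 32.3 gap 0.0697 F [ 0.3  0.2 -1.8] q6 1.78
```

```bash
python3 -m handwheel '{"deltas": [[-1,0.04,0.04,0.4,0],[-1,0,0,0.5,0],[-1,0,0,0.5,0],[-1,0,0,0.2,0],[-1,0,0,0,0],[-1,0,0,0,0]]}'
python3 -c "
from h import *
go(.5155,.2727,.1546)"
```

```text
clock: 33.05
tcp_pos: [0.5166, 0.2726, 0.2418]
orientation: [0.0, 0.657, 0.754, 0.001]
wrist_force: [-0.8, 0.2, -2.2]
finger_gap: 0.0696
grip_force: 35.2
tcp [0.5166 0.2726 0.2418] yaw 7.87 tilt 0.07 units xyz [ 0.005 -0.03   2.179] roll 0.012 t 33.05 gap 0.0696 F [-0.8  0.2 -2.2] q6 1.78
```

```bash
python3 -m handwheel '{"deltas": [[-1,0,-0.03,0.4,0],[-1,0,0,0.5,0],[-1,0,0,0.5,0],[-1,0,0,0.4,0],[-1,0,0,0.25,0],[-1,0,0,0.1,0],[-1,0,0,0,0],[-1,0,0,0,0]]}'
python3 -c "
from h import *
go(.5155,.2727,.1544)"
```

```text
clock: 34.05
tcp_pos: [0.5154, 0.2727, 0.1557]
orientation: [0.0, 0.657, 0.754, 0.001]
wrist_force: [-0.5, 0.0, -2.3]
finger_gap: 0.0698
grip_force: 35.2
tcp [0.5154 0.2727 0.1557] yaw 7.9 tilt 0.08 units xyz [0.    0.002 0.033] roll 0.015 t 34.05 gap 0.0698 F [-0.5  0.  -2.3] q6 1.78
```

```bash
python3 -m handwheel '{"deltas": [[-1,0,0,0.06,0],[-1,0,0,0,0],[1,0,0,0,0],[1,0,0,0,0],[1,0,0,0,0],[1,0,0,-0.4,0],[1,0,0,-0.7,0],[1,0,0,-0.7,0],[1,0,0,-0.7,0],[1,0,0,-0.7,0],[1,0,0,-0.4,0]]}'
python3 -m handwheel '{"deltas": [[1,-0.42,0.69,0,0],[1,-0.42,0.69,0,0],[1,-0.42,0.69,0,0],[1,-0.42,0.69,0,0],[1,0,0,0,0],[1,0,0,0,0]]}'
python3 - <<'E'
from h import *
go(.634,.2208,.2127)
for n in('top','side'):
    c=cam(n);P=cloud(c);k=(P[...,2]>.106)&(P[...,2]<.119)&(np.hypot(P[...,0]-.515,P[...,1]-.273)<.045)
    q=P[k]; print(n,len(q)); 
    if len(q)>5: print(q.mean(0),cv2.minEnclosingCircle(q[:,:2].astype(np.float32)*1000))
E
```

```text
clock: 35.42
tcp_pos: [0.5155, 0.2727, 0.2994]
orientation: [0.001, 0.657, 0.754, 0.001]
wrist_force: [0.1, -0.0, -1.5]
finger_gap: 0.0852
grip_force: 0.0
clock: 36.17
tcp_pos: [0.6331, 0.2211, 0.2964]
orientation: [-0.001, 0.657, 0.754, -0.0]
wrist_force: [-1.2, 0.3, 0.5]
finger_gap: 0.0852
grip_force: 0.0
tcp [0.6331 0.2211 0.2964] yaw 7.89 tilt 0.08 units xyz [-0.012  0.025  2.092] roll 0.014 t 36.175 gap 0.0852 F [-1.2  0.3  0.5] q6 1.65
top 526
[0.51641573 0.2718983  0.11359312] ((516.34228515625, 272.7029724121094), 35.161354064941406)
side 244
[0.51038133 0.27235536 0.11175262] ((510.54266357421875, 275.7105407714844), 36.85591506958008)
```

The large beaker is seated: top at z 0.114, within 4 mm of the plate's centre. Next I'll close the guard.

```bash
python3 -m handwheel '{"deltas": [[1,0,0.02,0.7,0],[1,0,0,0.7,0],[1,0,0,0.7,0],[1,0,0,0,0],[-1,0,0,0,0],[-1,0,0,0,0],[-1,0,0,0,0],[-1,0,0,0,0],[-1,0,0,0,0],[-1,0,-0.3,0,0],[-1,0,-0.5,0,0],[-1,0,-0.5,0,0],[-1,0,-0.5,0,0],[-1,0,-0.5,0,0],[-1,0,-0.5,0,0],[-1,0,-0.5,0,0],[-1,0,-0.5,0,0],[-1,0,-0.35,0,0],[-1,0,-0.1,0,0],[-1,0,0,0,0]]}' 40
python3 -c "
from h import *
go(.4655,.1979,.2127)"
```

```text
clock: 38.78
tcp_pos: [0.466, 0.1983, 0.2136]
orientation: [-0.0, 0.657, 0.754, 0.001]
wrist_force: [-2.5, 2.7, 7.9]
finger_gap: 0.0132
grip_force: 42.0
tcp [0.466  0.1983 0.2136] yaw 7.91 tilt 0.09 units xyz [-0.008 -0.014  0.022] roll 0.016 t 38.775 gap 0.0132 F [-2.5  2.7  7.9] q6 1.68
```

```bash
python3 -m handwheel '{"deltas": [[-1,0,-0.07,0,0],[-1,0,0,0,0],[-1,0,0,0,0]]}'
python3 -c "
from h import *
go(.4655,.1979,.2127)"
python3 -m handwheel '{"deltas": [[1,0,0,0,0],[1,0,0,0,0],[1,0,0,0,0],[1,0,0,-0.4,0],[1,0,0,-0.7,0],[1,0,0,-0.7,0],[1,0,0,-0.4,0],[1,-0.8,0,0,0],[1,-0.8,0,0,0],[1,-0.8,0,0,0],[1,-0.8,0,0,0],[1,-0.8,0,0,0],[1,0,0,0,0],[1,0,0,0,0]]}'
python3 - <<'E'
from h import *
c=cam('top');P=cloud(c)
q=P[190:265,140:265].reshape(-1,3); q=q[(q[:,2]>.157)&(q[:,2]<.175)]; r=cv2.minAreaRect(q[:,:2].astype(np.float32)*1000);print(r)
d=np.array(r[0])/1000-[.5344,.2092];print('q',d@[.9909,.1349]+.07)
cv2.imwrite('pics/end.png',cv2.resize(c['frame'][95:285,125:445],None,fx=2.4,fy=2.4)[...,::-1])
E
```

```text
clock: 39.15
tcp_pos: [0.4642, 0.1981, 0.2136]
orientation: [0.0, 0.657, 0.754, 0.001]
wrist_force: [0.1, 3.7, 5.4]
finger_gap: 0.0132
grip_force: 41.9
tcp [0.4642 0.1981 0.2136] yaw 7.9 tilt 0.15 units xyz [-0.009  0.031  0.023] roll 0.015 t 39.15 gap 0.0132 F [0.1 3.7 5.4] q6 1.68
clock: 40.9
tcp_pos: [0.4849, 0.0392, 0.3005]
orientation: [-0.0, 0.657, 0.754, -0.0]
wrist_force: [0.7, 0.7, 0.5]
finger_gap: 0.0854
grip_force: 0.0
((0.0, 0.0), (0.0, 0.0), 0.0)
q -0.48775803999999995
```

View pics/end.png

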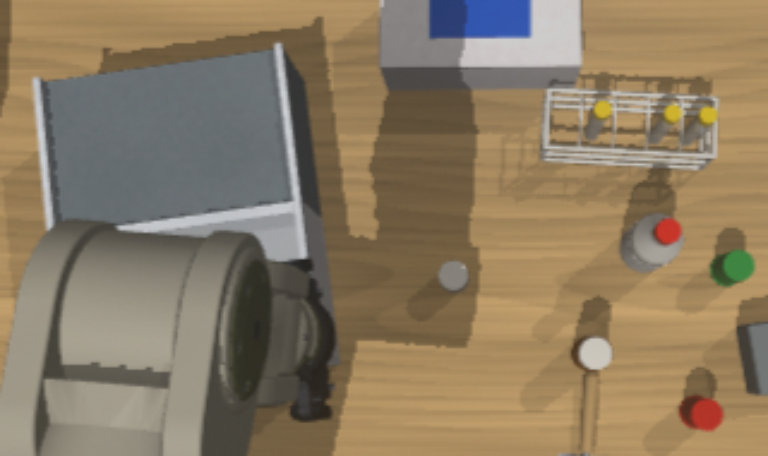

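The arm hides the cabinet in this view: it covers crop columns 40–330. The bystanders look untouched. I'll move farther right and check again.

```bash
python3 -m handwheel '{"deltas": [[1,-0.8,0,0,0],[1,-0.8,0,0,0],[1,-0.8,0,0,0],[1,-0.8,0,0,0],[1,-0.8,0,0,0],[1,-0.8,0,0,0],[1,-0.8,0,0,0],[1,-0.8,0,0,0],[1,0,0,0,0],[1,0,0,0,0]]}'
python3 - <<'E'
from h import *
c=cam('top');P=cloud(c)
q=P[190:265,140:265].reshape(-1,3); q=q[(q[:,2]>.157)&(q[:,2]<.175)]; r=cv2.minAreaRect(q[:,:2].astype(np.float32)*1000);print(r)
d=np.array(r[0])/1000-[.5344,.2092];print('q',d@[.9909,.1349]+.07)
d=np.array(r[0])/1000-[.6341,.2208];print('q vs open',d@[.9909,.1349]+.17)
cv2.imwrite('pics/end2.png',cv2.resize(c['frame'][105:275,125:285],None,fx=3.5,fy=3.5,interpolation=cv2.INTER_CUBIC)[...,::-1])
E
```

```text
clock: 42.2
tcp_pos: [0.5204, -0.2135, 0.3005]
orientation: [-0.0, 0.656, 0.754, 0.0]
wrist_force: [-0.5, 0.1, 0.1]
finger_gap: 0.0855
grip_force: 0.0
((465.7940673828125, 199.03421020507812), (13.959615707397461, 119.34803771972656), 7.680934429168701)
q 0.0006470163262939505
q vs open 0.0002894463262939351
```

View pics/end2.png

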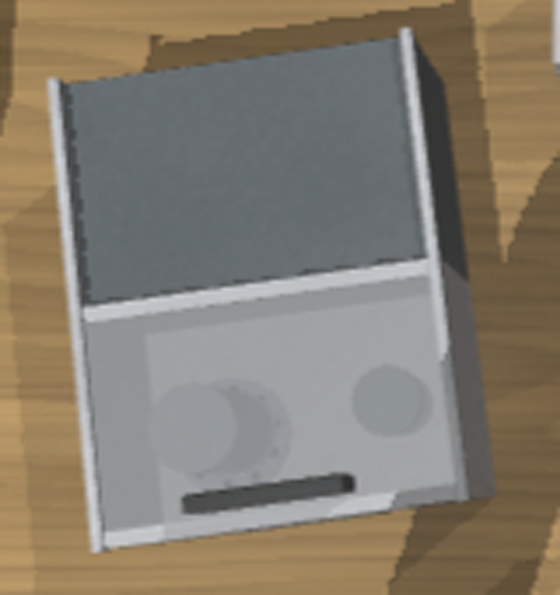

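The guard is shut (q within 1 mm, handle at crop (268,493)). The nested beakers stand at crop (195,427), and the apparent offset from the plate is perspective from their height. The tub is unmoved.

```bash
python3 -c "
from h import *
print(hand_in())"
```

```text
the job is handed in; nothing more can be done
None
```

I handed the job in at about 42 s of robot time: the three beakers are nested mouth down on the plate, the guard is shut to about 1 mm and the gripper is clear; no verdict was returned.

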